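# Load the bag-tape roll and hold the cam lift at the top

### The arm

A 7-joint arm with a two-finger parallel gripper is mounted at the origin on the work surface. World frame = base frame: x ahead of the robot, y to its left, z up, the work surface at z = 0. Lengths are in m, angles in rad, forces in N, time in s.
With the tool pointing down it reaches from about 0.35 to 0.9 m from the base axis. Payload 7.2 kg.
Tool frame: the origin (TCP) lies between the finger pads; the fingertips stand 8 mm ahead of it and the grasp point (between the pads) lies 11 mm behind it; x points along the fingers, y is the direction in which the jaws open and shut, and the axes are right-handed (so a half turn about x gives the same grasp; the last joint's range is limited). The gripper opens to 88 mm and grips with 3 to 60 N. Pads are 20 mm wide; open, the fingers measure 115 mm over their backs; the gripper's body (75 mm by 178 mm) begins 61 mm behind the grasp point.
Start: joints at [1.16, 0.411, -0.013, 1.596, 0.006, 1.134, -0.082], TCP at [0.21, -0.589, 0.231] pointing down, gripper open.
Joint ranges: [-2.95, 2.95], [-0.29, 1.99], [-1.47, 1.44], [0.14, 2.54], [-1.03, 4.17], [0.13, 1.85], [-2.86, 2.86]. Speed limits (rad/s): [2.39, 2.39, 3.01, 3.01, 3.14, 3.14, 3.14].

### API

Orientations are given as [roll, pitch, yaw] about the fixed x, y, z axes, in that order (R = Rz(yaw) Ry(pitch) Rx(roll)).
In Python, from plant import status, imaging, workorder, models gives the robot as it stands.
- The arm moves only by the tool jog_arm, never from a script. Its argument "targets" is text: rows parted by semicolons, each of 7 numbers parted by spaces: the shift along the tool's x, y, z in cm, then the turn, a rotation vector about the tool's x, y, z in degrees, then the opening, from -1 (shut) to 1 (fully open), so that 0 is half open. In form: x y z ax ay az jaw; .... A call has 1 to 8 rows; each row shifts and turns the pose as measured when the row begins, along the tool's axes as they then stand; what a row does not reach is not made up. A row lasts 1/12 s, in which the tool goes at most 41.7 mm and 7.16 degrees, less where a joint would pass 70% of its speed; a pose out of reach is approached as far as the arm can. A call with a gripper value outside its range is refused whole. The fingers move at their own pace and stop on an object; "force" is the grip in N (left out, the last holds). Time passes only in rows, so rows that do not move let the fingers close. It gives the time, the measured TCP pose, the force and the opening at its end, in the units of the state.
- status.get_state(): the state, without advancing time (a new reading comes with each control period).
- imaging.read_camera(name): name is "scene" or "top"; returns a dict with "image" (400x640x3 uint8, red, green, blue), "fx", "fy", "cx", "cy" (pixels), "R" (3x3) and "t" (3): a world point X has camera coordinates R X + t. Camera axes: x right, y down, z forward; pixel columns grow to the right and rows downward; lengths in m; the calibration is good to about 2 mm. A picture is of the moment at which its call begins. There is no depth.
- workorder.job_done(): hands the job in, once; it reports no verdict.
Trained networks look in a picture, given as the dict that the camera call returned (one of the last four; its "shot" number tells which), for a name from the list of things; names that differ only in an ending like _2 or _b are one class to them, and where a whole thing is asked for, a point or a joint stands for the part that bears it (a point fixed in the world has none). Each returns a list of dicts, best first, with "confidence" (0 to 1); they miss things now and then, are a little off and sometimes report something else, mostly with a low value. They report only what shows in the picture. A call takes as long as a camera call. They do not tell look-alikes from the thing itself.
- models.boxes_of(picture, label): "box" ([left, top, right, bottom] in pixels, round what is visible of it).
- models.silhouettes(picture, label): "pixels" (400x640 bool, what is visible of it) and "box" ([left, top, right, bottom] in pixels, round what is visible of it).
- models.spot_point(picture, label): "pixel" ([row, column] in pixels: a listed point, or the origin of a listed thing).
The state is a dict: "t": time; "q": joint angles; "joint_velocities": joint speeds; "joint_torque": joint torques, N m; "tcp_pos": TCP position; "ee_rot": TCP orientation; "contact_force": force on the tool from outside, world axes, zero at the start; "torque": the same for the moment, N m; "opening": opening from 0.0 (shut) to 1.0 (fully open).
Only numpy, scipy, OpenCV 4.12 (cv2) and the standard library are available. Lean on these libraries where they do the work, as an engineer would, in place of code of your own. Each camera call takes 0.05 s, during which the arm holds its last target.

### The job

Please put the roll of brown paper tape over the upright spindle of the tape holder so that it sits fully down on the round plate, and let go of it while the lever is still down. Then take the lever's black bar and swing it up until the lever stands straight up, where its cam lifts the plate highest, and finish while still holding it there with the gripper (it springs back if let go), so that I can thread the tape. Leave the tin, the bottle, the tumbler and the carrot crate where they are.

Things in the scene. Friction and masses are not known exactly. Their poses are not given: they have to be found in the camera images.
- roll_center (a point): The loose roll of brown paper tape, a plain thick-walled cylinder standing upright on the table: outer diameter 54, height 56, straight through hole of diameter 28, about 120 g. The point is its centre, half-way up; its z is the roll's axis.
- holder: The tape holder, fixed to the table, place and yaw vary. Grey base plate 180 x 180 x 12 mm thick, spanning x -80..100 and y -75..105 in its own frame. Origin: on the table under the lever's axis; x points from the lever's low side towards the tape guide (away from the robot at yaw 0), y from the lever side to the spindle side, z up. The tape guide (two aluminium posts joined by a steel roller, top 137 mm above the table) stands at x = 87, y = 19..91.
- plate_center (a point): Centre of the upper face of the round aluminium lift plate (diameter 76) at the spindle's foot, where the roll must sit; at holder x = 0, y = 55, and 97 mm above the table when the lever is down, 104 mm at the highest lift. Axes as the holder's.
- spindle_top (a point): Tip of the steel spindle, which stands upright on the lift plate and rises with it: diameter 22, 65 mm tall above the plate, its last 12 mm taper to diameter 10. 162 mm above the table when the lever is down.
- lever_pivot (a point): Point on the lever's fixed axis, straight across from the middle of the black bar: holder x = 0, y = -105, 50 mm above the table. The axis runs along the holder's y. Axes as the holder's.
- lever_grip (a point): Middle of the lever's round black bar, where to grip: diameter 16, free 35 mm each way, parallel to the lever's axis and 100 mm from it; it sticks out (holder -y, away from the spindle) from the end of a flat steel arm 10 mm wide. 114 mm above the table when down, 150 mm when straight up. With a light grip (15 N) it turns between fingers kept pointing down all the way.
- lever (a joint): Angle of the cam lever, rad. 0 = down on its stop, the arm pointing to the holder's -x and 0.70 rad (40 degrees) above level; grows as the bar swings up and over towards +x. At 0.871 the arm stands straight up and the cam's lift is highest; beyond that the lift falls again, stop at 1.55. A return spring (about 3 N at the bar all the way) brings it back to 0 when let go.
- lift (a joint): Lift of the plate with spindle and roll, m: 0 with the lever down, 0.0071 at the highest point; driven by the cam lever.
- tin: Round steel tin, diameter 84, height 47, standing on the table. Leave it. Origin: centre of underside.
- bottle: Brown glass bottle with a yellow cap, diameter 62, height 190. Leave it. Origin: centre of underside.
- tumbler: Open steel tumbler, rim diameter 68, height 90. Leave it. Origin: centre of underside.
- crate: Wooden crate of carrots, 170 x 240 x 60 mm high, heavy, fixed. Origin: centre of underside.
There are look-alikes about, which are no part of the job. What is shaped like the part that bears roll_center but green, orange or pink is not meant.

How it is judged:
By the outcome, as a careful person would: the job done as asked, in the order asked, and still so for the second after the job is handed in, while the arm keeps its last pose, push and grip.
It also fails if it takes over 53 s, if anything falls off the work surface, if the arm or the gripper's body presses on something with over 40 N, if the wrist force passes 120 N, or if a joint passes its speed limit or range.

## Working session

There is one attempt and no reset: what is moved stays moved. The work goes in short steps, Python scripts to look and compute and a tool call to move; the robot and the scene stay as the last step left them, time stands still between calls to the robot, and variables do not carry over. Pictures are saved under pics/ and viewed, and the job is handed in when it is done.

Besides the shell and the picture viewer there is one more tool, called after "Call:" as name(argument=value, ...) on one line, values as JSON. jog_arm: Moves the arm, as the interface text tells. Its arguments: {"type":"object","properties":{"targets":{"type":"string"},"force":{"type":"number"}},"required":["targets"]}

```bash
mkdir -p pics; ls; cat > h.py <<'E'
import numpy as np, cv2
from plant import status, imaging, workorder, models
def save(p,name): cv2.imwrite('pics/'+name,cv2.cvtColor(p['image'],cv2.COLOR_RGB2BGR))
def ray(p,rc):
    r,c=rc; d=np.array([(c-p['cx'])/p['fx'],(r-p['cy'])/p['fy'],1.])
    R=np.array(p['R']);t=np.array(p['t']); return -R.T@t, R.T@d
def atz(p,rc,z):
    o,d=ray(p,rc); return o+d*(z-o[2])/d[2]
def proj(p,X):
    c=np.array(p['R'])@np.array(X)+np.array(p['t']); return np.array([p['cy']+p['fy']*c[1]/c[2],p['cx']+p['fx']*c[0]/c[2]])
def tri(a,ra,b,rb):
    A=np.zeros((3,3));v=np.zeros(3)
    for p,r in((a,ra),(b,rb)):
        o,d=ray(p,r);d=d/np.linalg.norm(d);M=np.eye(3)-np.outer(d,d);A+=M;v+=M@o
    return np.linalg.solve(A,v)
E
python3 - <<'E'
from h import *
np.set_printoptions(precision=4,suppress=True)
print(status.get_state())
s=imaging.read_camera('scene');t=imaging.read_camera('top')
save(s,'s0.png');save(t,'t0.png')
for p in(s,t):
    print('cam',-np.array(p['R']).T@np.array(p['t']),p['fx'])
Z=dict(roll_center=.028,holder=0,plate_center=.097,spindle_top=.162,lever_pivot=.05,lever_grip=.114,tin=0,bottle=0,tumbler=0,crate=0)
for n,z in Z.items():
    for nm,p in(('s',s),('t',t)):
        for d in models.spot_point(p,n)[:4]: print(n,nm,round(d['confidence'],2),np.array(d['pixel']),atz(p,d['pixel'],z))
E
```

```text
pics
{'t': 0.0, 'q': array([ 1.1598,  0.4119, -0.0127,  1.597 ,  0.0056,  1.1343, -0.0822]), 'joint_velocities': array([ 0.0002,  0.0003, -0.002 , -0.0014, -0.0001, -0.0002,  0.0011]), 'joint_torque': array([  0.0014, -58.7956,   0.6429, -29.1077,  -0.0537,   0.0181,
         0.0001]), 'tcp_pos': array([ 0.2098, -0.5882,  0.2298]), 'ee_rot': array([-1.4786,  1.5692,  2.0058]), 'contact_force': array([0.2321, 0.6397, 0.0082]), 'torque': array([ 0.003 , -0.0096, -0.0219]), 'opening': 1.000990940645705}
cam [ 1.1619 -0.0379  1.0692] 399.91592658716814
cam [ 0.4013 -0.0201  1.3356] 400.8279646553574
roll_center s 0.91 [149.7 436.6] [0.3855 0.38   0.028 ]
roll_center s 0.84 [177.5 453.5] [0.4948 0.4121 0.028 ]
roll_center s 0.79 [169.6 423.8] [0.4616 0.3249 0.028 ]
roll_center t 0.78 [231.5 249.3] [0.5152 0.2451 0.028 ]
roll_center t 0.72 [233.4 197.5] [0.5131 0.4153 0.028 ]
roll_center t 0.55 [249. 223.] [0.4604 0.3304 0.028 ]
roll_center t 0.54 [275.3 207.4] [0.3774 0.3793 0.028 ]
holder s 0.56 [216.4 291.4] [ 0.5968 -0.0944  0.    ]
holder t 0.36 [185.9 458.3] [ 0.6546 -0.4558  0.    ]
[... 295 characters left out ...]
 ]
lever_pivot t 0.62 [194.2 384.5] [ 0.6239 -0.1989  0.05  ]
lever_grip s 0.89 [184.6 250.3] [ 0.5511 -0.2036  0.114 ]
lever_grip t 0.68 [213.9 385.8] [ 0.5515 -0.1911  0.114 ]
tin t 0.65 [245.9 462.1] [ 0.4532 -0.4528  0.    ]
bottle s 0.82 [234.  172.2] [ 0.6414 -0.4452  0.    ]
bottle s 0.23 [218.2 260.8] [ 0.5993 -0.1864  0.    ]
bottle t 0.71 [201.1 330.9] [ 0.6136 -0.0244  0.    ]
bottle t 0.64 [187.4 458.6] [ 0.6494 -0.4564  0.    ]
tumbler s 0.59 [281.2 364.2] [0.807  0.1053 0.    ]
tumbler t 0.77 [150.7 289.7] [0.7932 0.1132 0.    ]
crate s 0.84 [236.6 457.9] [0.6831 0.3935 0.    ]
crate s 0.5 [236.6 172.4] [ 0.6499 -0.4434  0.    ]
crate t 0.89 [185.7 207.9] [0.6774 0.3937 0.    ]
```

View pics/s0.png

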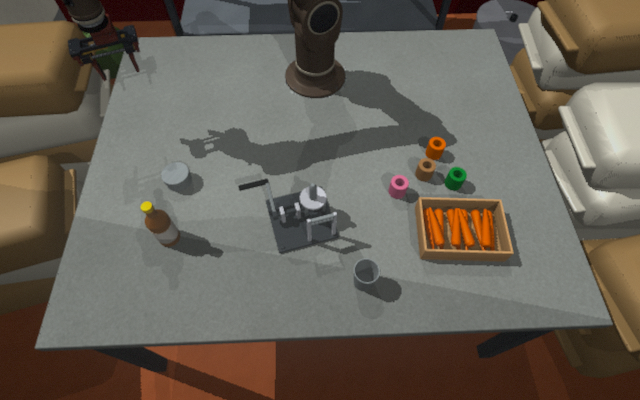

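View pics/t0.png

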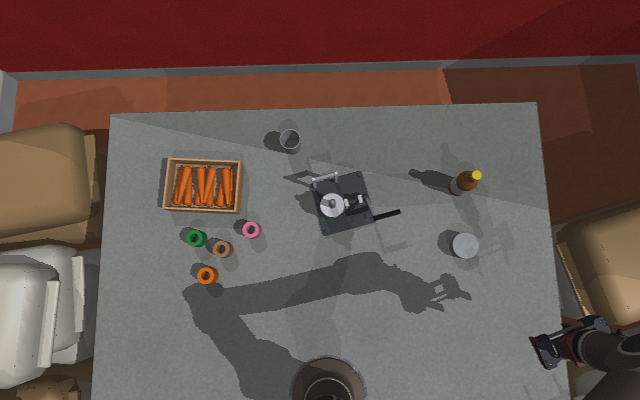

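The brown roll is at scene (col 424, row 170) and top (222, 249), with orange, green and pink look-alikes around it. The holder is near the middle of the table, yawed about 15°. Next I refine these measurements.

```bash
python3 - <<'E'
from h import *
np.set_printoptions(precision=4,suppress=True)
s=imaging.read_camera('scene');t=imaging.read_camera('top')
import pickle; pickle.dump((s,t),open('st.pkl','wb'))
def crop(p,r0,r1,c0,c1,k): return cv2.resize(p['image'][r0:r1,c0:c1],None,fx=k,fy=k,interpolation=cv2.INTER_CUBIC)
a=crop(s,140,200,380,480,4);b=crop(t,215,290,180,280,4)
c=crop(s,170,255,230,345,4);d=crop(t,165,240,305,410,4)
for n,i in zip('abcd',(a,b,c,d)): cv2.imwrite(f'pics/c_{n}.png',cv2.cvtColor(i,cv2.COLOR_RGB2BGR))
# roll: silhouettes
from scipy.optimize import least_squares
sil={}
for nm,p in(('s',s),('t',t)):
    for m in models.silhouettes(p,'roll_center'):
        ys,xs=np.nonzero(m['pixels']); col=p['image'][m['pixels']].mean(0)
        print(nm,m['confidence'],ys.mean(),xs.mean(),len(ys),col)
        if abs(col[0]-120)<1e9:sil.setdefault(nm,[]).append((m['pixels'],col))
def cyl(p,x,y,z0,z1,r):
    th=np.linspace(0,2*np.pi,60);pts=[]
    for z in(z0,z1):
        for a in th: pts.append(proj(p,[x+r*np.cos(a),y+r*np.sin(a),z])[::-1])
    h=cv2.convexHull(np.array(pts,np.float32));M=cv2.moments(h);return np.array([M['m10']/M['m00'],M['m01']/M['m00']]),M['m00']
guess=np.array([.461,.328])
for nm,p in(('s',s),('t',t)):
    for pix,col in sil.get(nm,[]):
        # fill the hole: hull
        cs,_=cv2.findContours(pix.astype(np.uint8),cv2.RETR_EXTERNAL,cv2.CHAIN_APPROX_NONE)
        h=cv2.convexHull(max(cs,key=len));m=np.zeros((400,640),np.uint8);cv2.fillPoly(m,[h],1)
        ys,xs=np.nonzero(m);ce=np.array([xs.mean(),ys.mean()])
        f=least_squares(lambda v:cyl(p,v[0],v[1],0,.056,.027)[0]-ce,guess,diff_step=1e-3)
        print(nm,ce,f.x,'area',len(ys),cyl(p,*f.x,0,.056,.027)[1],col)
E
```

```text
s 0.91 147.3877551020408 435.8950437317784 343 [144.07    69.5685   6.1224]
s 0.89 186.2361963190184 397.90184049079755 326 [148.1534  80.4479 102.319 ]
s 0.6 177.7258064516129 455.4247311827957 372 [20.9382 91.586  39.1048]
s 0.57 169.37685459940653 425.2492581602374 337 [106.3531  78.9852  50.7567]
s 0.23 216.28169398907104 299.5311475409836 3660 [82.1071 85.4418 87.0948]
s 0.2 198.3169398907104 313.3697632058288 549 [140.2641 142.8689 146.5719]
t 0.76 275.5358361774744 206.18088737201364 293 [155.0068  83.2526  31.2628]
t 0.7 230.09574468085106 251.89361702127658 188 [170.8085  97.4574 122.6915]
t 0.64 249.31489361702128 222.37021276595743 235 [120.4553  91.2383  65.0596]
t 0.54 238.22137404580153 195.83969465648855 262 [35.3206 99.7939 51.0458]
s [435.8782 147.3541] [0.3766 0.379 ] area 353 366.1825275940355 [144.07    69.5685   6.1224]
s [397.8932 186.2552] [0.5206 0.2342] area 337 387.72650196007453 [148.1534  80.4479 102.319 ]
s [455.3316 177.6736] [0.4962 0.4171] area 383 400.40339125250466 [20.9382 91.586  39.1048]
s [425.24   169.4514] [0.4618 0.329 ] area 350 382.0211178474128 [106.3531  78.9852  50.7567]
s [292.3498 212.0141] [ 0.5977 -0.0899] area 5097 396.4710064495448 [82.1071 85.4418 87.0948]
s [313.3229 199.0181] [ 0.5557 -0.0265] area 607 385.6110707249027 [140.2641 142.8689 146.5719]
t [206.2866 275.5514] [0.3768 0.3819] area 321 315.0361655843444 [155.0068  83.2526  31.2628]
t [251.7316 230.0693] [0.5194 0.2364] area 231 273.832705860259 [170.8085  97.4574 122.6915]
t [222.4192 249.3577] [0.4592 0.3314] area 260 295.5519252748927 [120.4553  91.2383  65.0596]
t [195.8511 238.1277] [0.4977 0.4193] area 282 310.7543823820306 [35.3206 99.7939 51.0458]
```

```bash
python3 - <<'E'
import cv2,numpy as np
c=cv2.imread('pics/c_c.png');d=cv2.imread('pics/c_d.png')
c=c[:,:]; h=max(c.shape[0],d.shape[0])
pad=lambda i:cv2.copyMakeBorder(i,0,h-i.shape[0],0,0,cv2.BORDER_CONSTANT)
o=cv2.resize(np.hstack([pad(c),pad(d)]),None,fx=.9,fy=.9);print(o.shape);cv2.imwrite('pics/cd.png',o[:, :])
E
```

```text
(306, 792, 3)
```

View pics/cd.png

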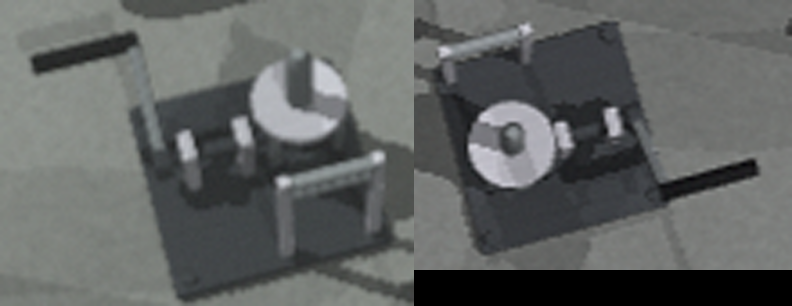

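```bash
python3 - <<'E'
from h import *
import pickle
from scipy.optimize import least_squares
np.set_printoptions(precision=4,suppress=True)
s,t=pickle.load(open('st.pkl','rb'))
# precise blobs
def disc(p,r0,r1,c0,c1,thr=110):
    im=p['image'].astype(int);m=np.zeros((400,640),np.uint8);m[r0:r1,c0:c1]=(im[r0:r1,c0:c1].min(2)>thr)
    cs,_=cv2.findContours(m,cv2.RETR_EXTERNAL,cv2.CHAIN_APPROX_NONE);c=max(cs,key=len);h=cv2.convexHull(c);print(cv2.fitEllipse(h));return cv2.fitEllipse(h)[0]
ds=disc(s,184,212,295,330);dt=disc(t,190,222,316,346)
for p,n in((s,'s'),(t,'t')):
    for l in('plate_center',):
        for m in models.silhouettes(p,l)[:2]:
            cs,_=cv2.findContours(m['pixels'].astype(np.uint8),cv2.RETR_EXTERNAL,cv2.CHAIN_APPROX_NONE)
            print(n,l,m['confidence'],m['box'])
q=.36
obs=[(s,(100,-75,12),(280.8-q,251.1-q)),(s,(100,105,12),(338.9-q,236.1-q)),(s,(-80,-75,12),(266.7-q,199.2-q)),
(t,(100,-75,12),(361.7-q,171.7-q)),(t,(-80,-75,12),(374.7-q,222.8-q)),(t,(-80,105,12),(324.7-q,235.3-q)),
(s,(0,55,97),(313-q,197.5-q)),(t,(0,55,97),(332.2-q,205-q)),
(s,(-76.5,-140,114),(239.2-q,187.8-q)),(t,(-76.5,-140,114),(400.3-q,211.7-q)),
(s,(-76.5,-70,114),(267.8-q,181.7-q)),(t,(-76.5,-70,114),(374.4-q,218.3-q))]
def W(v,h):
    c,sn=np.cos(v[2]),np.sin(v[2]);h=np.array(h)/1e3
    return np.array([v[0]+c*h[0]-sn*h[1],v[1]+sn*h[0]+c*h[1],h[2]])
def res(v,o=obs): return np.concatenate([proj(p,W(v,h))[::-1]-np.array(px) for p,h,px in o])
for o in(obs,[x for x in obs if x[0] is s],[x for x in obs if x[0] is t]):
    f=least_squares(lambda v:res(v,o),[.6,-.08,.26],loss='soft_l1');v=f.x
    print(v,np.degrees(v[2]),'plate',W(v,(0,55,97)),'grip',W(v,(-76.5,-105,114)))
    print(res(v,o).reshape(-1,2).round(2).tolist())
print('disc ellipse->',atz(s,ds[::-1],.097),atz(t,dt[::-1],.097))
E
```

```text
((313.2451477050781, 191.6790771484375), (33.98661422729492, 38.089805603027344), 118.24603271484375)
((332.5097351074219, 204.4829864501953), (23.502967834472656, 25.664640426635742), 69.11516571044922)
s plate_center 0.61 [304.8, 185.5, 325.9, 213.3]
t plate_center 0.69 [324.5, 191.3, 343.3, 214.8]
[ 0.5994 -0.0794  0.2311] 13.239079929321223 plate [ 0.5868 -0.0258  0.097 ] grip [ 0.549  -0.1991  0.114 ]
[[-1.37, 0.62], [1.08, 0.2], [-0.24, -0.18], [-0.14, -0.88], [1.33, -0.69], [-1.33, 0.56], [1.08, -0.71], [-0.3, 0.02], [0.82, -0.69], [-0.48, 0.43], [-3.35, -0.19], [3.39, -0.42]]
[ 0.5997 -0.0794  0.2361] 13.528747759102817 plate [ 0.5869 -0.026   0.097 ] grip [ 0.5499 -0.1994  0.114 ]
[[-1.19, 0.79], [1.18, 0.09], [-0.37, 0.04], [1.04, -0.7], [0.7, -0.37], [-3.49, 0.03]]
[ 0.5992 -0.0791  0.2252] 12.900426634384281 plate [ 0.5869 -0.0255  0.097 ] grip [ 0.5481 -0.1986  0.114 ]
[[0.0, -0.73], [1.16, -0.45], [-1.58, 0.49], [-0.39, 0.01], [-0.61, 0.81], [3.21, -0.17]]
disc ellipse-> [ 0.5711 -0.0266  0.097 ] [ 0.5873 -0.0289  0.097 ]
```

```bash
cat > fit.py <<'E'
from h import *
def W(v,h):
    c,sn=np.cos(v[2]),np.sin(v[2]);h=np.array(h)/1e3
    return np.array([v[0]+c*h[0]-sn*h[1],v[1]+sn*h[0]+c*h[1],h[2]])
def overlay(p,v,r0,r1,c0,c1,k,extra=()):
    im=cv2.resize(p['image'][r0:r1,c0:c1],None,fx=k,fy=k,interpolation=cv2.INTER_CUBIC)[:,:,::-1].copy()
    def L(pts,col):
        q=np.array([(proj(p,x)[::-1]-[c0,r0]+.5)*k-.5 for x in pts]);cv2.polylines(im,[np.round(q*8).astype(np.int32)],False,col,1,cv2.LINE_AA,3)
    th=np.linspace(0,2*np.pi,50)
    L([W(v,a) for a in((-80,-75,12),(100,-75,12),(100,105,12),(-80,105,12),(-80,-75,12))],(0,255,255))
    C=lambda x,y,z,r:[W(v,(x+r*np.cos(a),y+r*np.sin(a),z)) for a in th]
    L(C(0,55,97,38),(0,0,255));L(C(0,55,162,5),(0,255,0));L(C(0,55,150,11),(0,255,0));L(C(0,55,97,11),(0,255,0))
    L([W(v,(-76.5,-140,114)),W(v,(-76.5,-70,114))],(255,0,255))
    for e in extra: L(e,(255,255,0))
    return im
E
python3 - <<'E'
from fit import *
import pickle
from scipy.optimize import least_squares
np.set_printoptions(precision=4,suppress=True)
s,t=pickle.load(open('st.pkl','rb'))
v=[.5994,-.0794,.2311]
th=np.linspace(0,2*np.pi,50)
R=lambda z,r:[np.array([.4605+r*np.cos(a),.330+r*np.sin(a),z]) for a in th]
ex=[R(.056,.027),R(.056,.014),R(0,.027)]
a=overlay(s,v,168,258,225,345,6);b=overlay(t,v,160,245,305,410,6)
c=np.hstack([overlay(s,v,145,195,395,455,6,ex),overlay(t,v,225,275,195,255,6,ex)])
for n,i in zip('abc',(a,b,c)): print(i.shape);cv2.imwrite(f'pics/o_{n}.png',i)
E
```

```text
(540, 720, 3)
(510, 630, 3)
(300, 720, 3)
```

View pics/o_a.png

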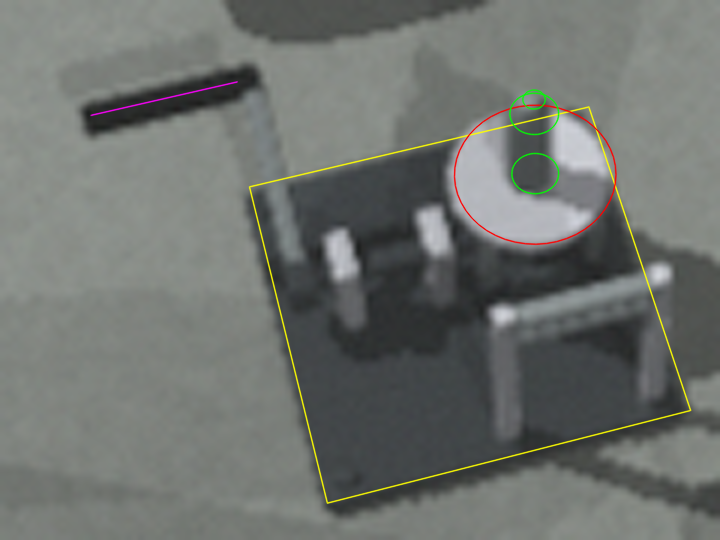

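View pics/o_b.png

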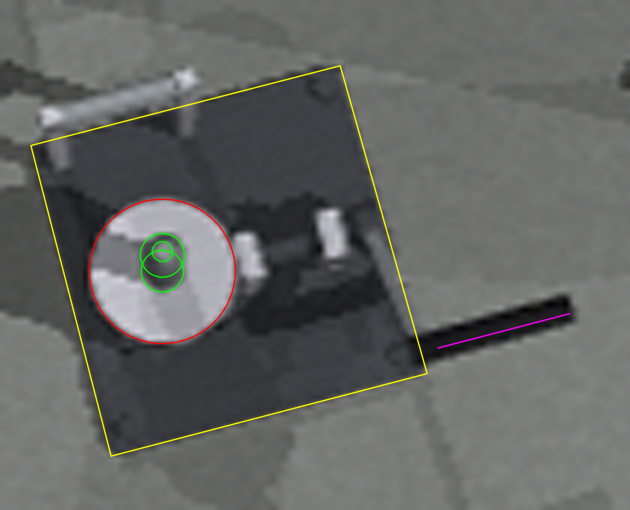

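View pics/o_c.png

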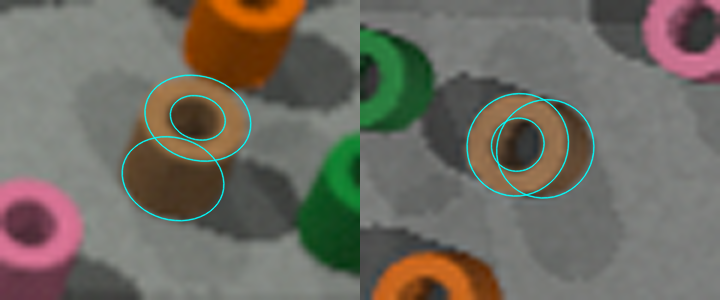

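Overlays agree to about 1 px: roll (0.4605, 0.330), plate (0.587, -0.0265), holder yaw about 13.3°. Putting the jaw axis along holder x also stays clear of the look-alikes. Now the move helper.

```bash
cat > mv.py <<'E'
from h import *
from scipy.spatial.transform import Rotation as Ro
np.set_printoptions(precision=3,suppress=True)
def tool():
    s=status.get_state();return s,Ro.from_euler('xyz',s['ee_rot'])
def target(yaw,flip):  # x down, y at yaw(+pi)
    y=np.array([np.cos(yaw),np.sin(yaw),0])*(1 if not flip else -1);x=np.array([0,0,-1.]);return Ro.from_matrix(np.c_[x,y,np.cross(x,y)])
def go(pos,yaw=np.radians(13.3),flip=None):
    """pos=desired TCP"""
    s,R=tool();best=None
    for f in((0,1) if flip is None else (flip,)):
        T=target(yaw,f);r=np.degrees((R.inv()*T).as_rotvec())
        print('flip',f,'rotvec deg',r,'|',np.linalg.norm(r).round(1))
    d=np.array(pos)-s['tcp_pos']
    print('tcp',s['tcp_pos'],'tool-shift cm',R.inv().apply(d)*100,'world',d*100)
    print('axes x,y,z',R.as_matrix().T.round(3).tolist());print('q',s['q'],'F',s['contact_force'],'open',s['opening'],'t',s['t'])
E
python3 - <<'E'
from mv import *
go([.4605,.330,.2])
E
```

```text
flip 0 rotvec deg [-83.656   0.002  -0.003] | 83.7
flip 1 rotvec deg [96.344 -0.003 -0.002] | 96.3
tcp [ 0.21  -0.589  0.231] tool-shift cm [  3.063 -78.099 -54.469] world [25.043 91.865 -3.067]
axes x,y,z [[0.0, -0.0, -1.0], [0.336, -0.942, 0.0], [-0.942, -0.336, -0.0]]
q [ 1.16   0.411 -0.013  1.596  0.006  1.134 -0.082] F [0.038 0.472 0.225] open 1.0032869121823387 t 1.4
```

```bash
cat >> mv.py <<'E'
def plan(wps,yaw=np.radians(13.3),flip=0,step=3.8,jaw=1,start=None):
    """straight legs through wps, turning spread over the whole way; prints rows in tool axes"""
    s,R=tool();p=s['tcp_pos'].copy();T=target(yaw,flip);out=[];pts=[p]
    for w in wps:
        w=np.array(w);n=max(1,int(np.ceil(np.linalg.norm(w-pts[-1])*100/step)));a=pts[-1]
        pts+=[a+(w-a)*i/n for i in range(1,n+1)]
    for q in pts[1:]:
        rv=(R.inv()*T).as_rotvec();ang=np.linalg.norm(rv);m=np.radians(6.5)
        rr=np.round(np.degrees(rv*(min(1,m/ang) if ang>1e-6 else 0))*2)/2
        d=np.round(R.inv().apply(q-p)*100,1)
        out.append('%g %g %g %g %g %g %g'%(*(d+0.),*(rr+0.),jaw));p=p+R.apply(d/100);R=R*Ro.from_rotvec(np.radians(rr))
    for i in range(0,len(out),8): print('; '.join(out[i:i+8]))
    print('end',p,'rot left',np.degrees((R.inv()*T).magnitude()))
E
python3 - <<'E'
from mv import *
plan([[.46,-.13,.26],[.4605,.330,.17]])
E
```

```text
-0.2 -2.5 -2.8 -6.5 0 0 1; -0.2 -2.1 -3 -6.5 0 0 1; -0.2 -1.8 -3.3 -6.5 0 0 1; -0.2 -1.4 -3.5 -6.5 0 0 1; -0.2 -1.1 -3.6 -6.5 0 0 1; -0.3 -0.6 -3.6 -6.5 0 0 1; -0.2 -0.1 -3.8 -6.5 0 0 1; -0.2 0.2 -3.7 -6.5 0 0 1
-0.2 0.7 -3.7 -6.5 0 0 1; -0.2 1 -3.5 -6.5 0 0 1; -0.2 1.5 -3.5 -6.5 0 0 1; -0.2 1.8 -3.2 -6.5 0 0 1; -0.2 2.2 -3 -5.5 0 0 1; -0.2 2.5 -2.8 0 0 0 1; 0.7 0.8 -3.4 0 0 0 1; 0.6 0.8 -3.5 0 0 0 1
0.7 0.9 -3.4 0 0 0 1; 0.7 0.8 -3.5 0 0 0 1; 0.7 0.8 -3.4 0 0 0 1; 0.7 0.8 -3.5 0 0 0 1; 0.7 0.8 -3.4 0 0 0 1; 0.7 0.8 -3.4 0 0 0 1; 0.7 0.8 -3.5 0 0 0 1; 0.7 0.8 -3.4 0 0 0 1
0.7 0.8 -3.5 0 0 0 1; 0.7 0.8 -3.4 0 0 0 1; 0.7 0.8 -3.5 0 0 0 1
end [0.46 0.33 0.17] rot left 0.1555526433087107
```

Call:
jog_arm(targets="-0.3 -2.5 -2.8 -6.5 0 0 1; -0.3 -2.1 -3 -6.5 0 0 1; -0.3 -1.8 -3.3 -6.5 0 0 1; -0.3 -1.4 -3.5 -6.5 0 0 1; -0.3 -1.1 -3.6 -6.5 0 0 1; -0.3 -0.6 -3.6 -6.5 0 0 1; -0.3 -0.1 -3.8 -6.5 0 0 1; -0.3 0.2 -3.7 -6.5 0 0 1")

```text
t: 2.07
tcp_pos: [0.3492, -0.3222, 0.253]
ee_rot: [-0.39, 1.565, -2.259]
contact_force: [1.5, -0.9, 0.5]
opening: 0.997
```

```bash
python3 - <<'E'
from mv import *
go([.46,-.13,.26])
plan([[.46,-.13,.265],[.4605,.330,.17]])
E
```

```text
flip 0 rotvec deg [-30.349   0.273   0.21 ] | 30.4
flip 1 rotvec deg [149.65    0.281  -0.366] | 149.7
tcp [ 0.349 -0.322  0.253] tool-shift cm [ -0.83    4.957 -21.618] world [11.081 19.218  0.7  ]
axes x,y,z [[-0.004, -0.005, -1.0], [0.956, -0.293, -0.002], [-0.293, -0.956, 0.005]]
q [ 0.928  0.153 -0.322  1.899  0.061  1.098  0.284] F [ 1.483 -0.868  0.452] open 0.997033681758359 t 2.0667
-0.2 0.8 -3.6 -6.5 0 0 1; -0.2 1.3 -3.5 -6.5 0 0 1; -0.3 1.6 -3.3 -6.5 0 0 1; -0.2 2 -3.1 -6.5 0 0 1; -0.2 2.3 -2.9 -4.5 0 0.5 1; -0.2 2.5 -2.7 0 0 0 1; 0.7 0.8 -3.4 0 0 0 1; 0.7 0.9 -3.5 0 0 0 1
0.8 0.8 -3.4 0 0 0 1; 0.7 0.8 -3.5 0 0 0 1; 0.7 0.8 -3.4 0 0 0 1; 0.7 0.9 -3.5 0 0 0 1; 0.7 0.8 -3.4 0 0 0 1; 0.8 0.8 -3.5 0 0 0 1; 0.7 0.8 -3.4 0 0 0 1; 0.7 0.9 -3.4 0 0 0 1
0.7 0.8 -3.5 0 0 0 1; 0.7 0.8 -3.4 0 0 0 1; 0.8 0.8 -3.5 0 0 0 1
end [0.46 0.33 0.17] rot left 0.3545045923685826
```

Tracking is good, so I continue.

Call:
jog_arm(targets="-0.3 0.8 -3.6 -6.5 0 0 1; -0.3 1.3 -3.5 -6.5 0 0 1; -0.3 1.6 -3.3 -6.5 0 0 1; -0.2 2 -3.1 -6.5 0 0 1; -0.2 2.3 -2.9 -4.5 0 0.5 1; -0.2 2.5 -2.7 0 0 0 1; 0.3 0.8 -3.4 0 0 0 1; 0.3 0.9 -3.5 0 0 0 1")

```text
t: 2.73
tcp_pos: [0.4617, -0.0439, 0.2646]
ee_rot: [0.853, 1.556, -0.448]
contact_force: [1.1, -0.3, 0.3]
opening: 0.994
```

Call:
jog_arm(targets="0.3 0.8 -3.4 0 0 0 1; 0.4 0.8 -3.5 0 0 0 1; 0.4 0.8 -3.4 0 0 0 1; 0.5 0.9 -3.5 0 0 0 1; 0.7 0.8 -3.4 0 0 0 1; 0.8 0.8 -3.5 0 0 0 1; 0.7 0.8 -3.4 0 0 0 1; 0.7 0.9 -3.4 0 0 0 1")

```text
t: 3.4
tcp_pos: [0.4525, 0.2521, 0.2192]
ee_rot: [1.007, 1.546, -0.298]
contact_force: [1.8, -0.2, 0.1]
opening: 1.004
```

```bash
python3 - <<'E'
from mv import *
go([.4605,.330,.14],flip=0)
plan([[.4605,.330,.14]])
E
```

```text
flip 0 rotvec deg [ 1.954  0.728 -1.196] | 2.4
tcp [0.452 0.252 0.219] tool-shift cm [ 7.876  2.663 -7.409] world [ 0.805  7.792 -7.916]
axes x,y,z [[0.023, -0.007, -1.0], [0.965, 0.263, 0.021], [0.263, -0.965, 0.013]]
q [ 0.019  0.327 -0.778  1.843  0.285  1.066 -0.603] F [ 1.772 -0.186  0.13 ] open 1.003913060908212 t 3.4
2.6 0.9 -2.5 2 0.5 -1 1; 2.7 0.8 -2.4 0 0 0 1; 2.6 0.9 -2.5 0 0 0 1
end [0.461 0.33  0.14 ] rot left 0.3042610711104041
```

Call:
jog_arm(targets="2.6 0.9 -2.5 2 0.5 -1 1; 2.7 0.8 -2.4 0 0 0 1; 2.6 0.9 -2.5 0 0 0 1; 0 0 0 0 0 0 1")

```text
t: 3.73
tcp_pos: [0.4592, 0.3425, 0.1371]
ee_rot: [1.735, 1.564, 0.4]
contact_force: [-0.7, 0.1, -0.1]
opening: 0.997
```

```bash
python3 - <<'E'
from mv import *
from fit import overlay
go([.4605,.330,.028],flip=0)
plan([[.4605,.330,.085],[.4605,.330,.028]],step=2.5)
s=imaging.read_camera('scene');t=imaging.read_camera('top')
v=[.5994,-.0794,.2311]
th=np.linspace(0,2*np.pi,50)
R=lambda z,r:[np.array([.4605+r*np.cos(a),.330+r*np.sin(a),z]) for a in th]
ex=[R(.056,.027),R(.056,.014),R(0,.027)]
i=np.hstack([overlay(s,v,120,200,390,460,5,ex),overlay(t,v,210,290,180,250,5,ex)])
cv2.imwrite('pics/g1.png',i)
E
```

```text
flip 0 rotvec deg [ 0.233 -0.061 -0.363] | 0.4
tcp [0.459 0.342 0.137] tool-shift cm [10.907 -0.233  1.254] world [  0.131  -1.246 -10.91 ]
axes x,y,z [[0.006, 0.002, -1.0], [0.972, 0.234, 0.006], [0.234, -0.972, -0.001]]
q [-0.195  0.521 -0.718  1.795  0.41   0.974 -0.845] F [-0.708  0.059 -0.145] open 0.997349676155278 t 3.7333
1.7 -0.1 0.4 0 0 -0.5 1; 1.8 0 0.4 0 0 0 1; 1.7 -0.1 0.4 0 0 0 1; 1.9 0 0 0 0 0 1; 1.9 0 0.1 0 0 0 1; 1.9 0 0 0 0 0 1
end [0.46  0.329 0.028] rot left 0.2770063272853137
```

View pics/g1.png

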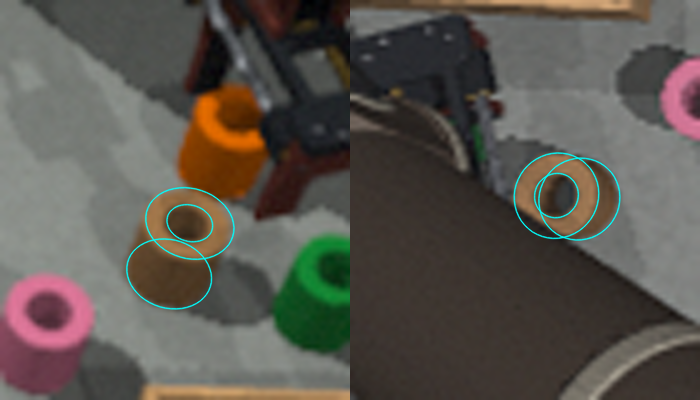

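```bash
python3 - <<'E'
from mv import *
import pickle
s,t=pickle.load(open('st.pkl','rb'))
for nm,p,o in(('s',s,(120,390)),('t',t,(210,180))):
    print(nm,((proj(p,[.459,.342,.137])-o)*5)[::-1])
    for sg in(1,-1): print(((proj(p,np.array([.459,.342,.129])+sg*.05*np.array([.973,.23,0]))-o)*5)[::-1])
E
```

```text
s [240.241 137.494]
[272.647 212.974]
[202.193  81.482]
t [147.005 190.592]
[133.982 110.617]
[168.244 272.76 ]
```

The fingertip projections match the image. I centre over the roll, then descend.

Call:
jog_arm(targets="1.7 -0.1 0.5 0 0 -0.5 1; 1.8 0 0.4 0 0 0 1; 1.7 -0.1 0.3 0 0 0 1; 0 0 0 0 0 0 1")

```text
t: 4.17
tcp_pos: [0.466, 0.3224, 0.0914]
ee_rot: [1.309, 1.563, -0.033]
contact_force: [-0.8, -0.8, -0.9]
opening: 0.999
```

```bash
python3 - <<'E'
from mv import *
go([.4605,.330,.028],flip=0)
E
```

```text
flip 0 rotvec deg [-0.19   0.12  -0.445] | 0.5
tcp [0.466 0.322 0.091] tool-shift cm [ 6.337 -0.41  -0.879] world [-0.547  0.762 -6.342]
axes x,y,z [[0.008, -0.0, -1.0], [0.974, 0.227, 0.008], [0.227, -0.974, 0.002]]
q [-0.188  0.566 -0.682  1.848  0.46   0.884 -0.862] F [-0.788 -0.836 -0.914] open 0.9994666619554327 t 4.1667
```

Call:
jog_arm(targets="0 0 0 0 0 0 1; 0 0 0 0 0 0 1")

```text
t: 4.33
tcp_pos: [0.4676, 0.3197, 0.0932]
ee_rot: [1.231, 1.561, -0.115]
contact_force: [-0.8, 0.1, -0.0]
opening: 1.001
```

```bash
python3 - <<'E'
from mv import *
go([.4605,.330,.028],flip=0)
E
```

```text
flip 0 rotvec deg [-0.411  0.193 -0.539] | 0.7
tcp [0.468 0.32  0.093] tool-shift cm [ 6.515 -0.526 -1.188] world [-0.713  1.033 -6.524]
axes x,y,z [[0.01, -0.001, -1.0], [0.975, 0.223, 0.009], [0.223, -0.975, 0.003]]
q [-0.183  0.562 -0.681  1.848  0.459  0.886 -0.86 ] F [-0.847  0.102 -0.034] open 1.0011867394013305 t 4.3333
```

Call:
jog_arm(targets="0.2 -0.3 -0.6 -0.2 0 -0.4 1; 0.2 -0.1 -0.3 0 0 0 1; 0 0 0 0 0 0 1")

```text
t: 4.58
tcp_pos: [0.4634, 0.328, 0.0925]
ee_rot: [1.246, 1.564, -0.099]
contact_force: [-0.0, 0.5, -0.9]
opening: 0.995
```

```bash
python3 - <<'E'
from mv import *
go([.4605,.330,.028],flip=0)
E
```

```text
flip 0 rotvec deg [-0.357  0.134 -0.393] | 0.5
tcp [0.463 0.328 0.092] tool-shift cm [ 6.447 -0.283 -0.277] world [-0.291  0.202 -6.449]
axes x,y,z [[0.007, -0.001, -1.0], [0.975, 0.224, 0.007], [0.224, -0.975, 0.002]]
q [-0.199  0.566 -0.682  1.844  0.459  0.889 -0.874] F [-0.046  0.459 -0.92 ] open 0.995186042486923 t 4.5833
```

Call:
jog_arm(targets="1.6 -0.2 -0.2 -0.3 0 -0.3 1; 1.6 0 0 0 0 0 1; 1.6 0 0 0 0 0 1; 1 0 0 0 0 0 1; 0.3 0 0 0 0 0 1; 0 0 0 0 0 0 1")

```text
t: 5.08
tcp_pos: [0.4608, 0.3326, 0.0287]
ee_rot: [1.517, 1.567, 0.182]
contact_force: [-0.4, -0.0, 0.0]
opening: 1.0
```

```bash
python3 - <<'E'
from mv import *
go([.4605,.330,.028],flip=0)
E
```

```text
flip 0 rotvec deg [ 0.175  0.012 -0.236] | 0.3
tcp [0.461 0.333 0.029] tool-shift cm [ 0.065 -0.087  0.245] world [-0.028 -0.259 -0.066]
axes x,y,z [[0.004, 0.001, -1.0], [0.972, 0.233, 0.004], [0.233, -0.972, 0.0]]
q [-0.25   0.653 -0.627  1.879  0.536  0.779 -0.935] F [-0.386 -0.047  0.02 ] open 0.99984907472244 t 5.0833
```

Call:
jog_arm(targets="0 0 0.2 0 0 0 -0.2; 0 0 0 0 0 0 -0.2; 0 0 0 0 0 0 -0.2; 0 0 0 0 0 0 -0.2; 0 0 0 0 0 0 -0.2; 0 0 0 0 0 0 -0.2", force=30)

```text
t: 5.58
tcp_pos: [0.4621, 0.3315, 0.0307]
ee_rot: [1.703, 1.564, 0.368]
contact_force: [-0.9, 0.1, -0.9]
opening: 0.606
```

```bash
python3 - <<'E'
from mv import *
go([.4605,.330,.028],flip=0)
E
```

```text
flip 0 rotvec deg [ 0.189 -0.05  -0.369] | 0.4
tcp [0.462 0.331 0.031] tool-shift cm [ 0.267 -0.191  0.106] world [-0.159 -0.147 -0.268]
axes x,y,z [[0.006, 0.002, -1.0], [0.972, 0.233, 0.006], [0.233, -0.972, -0.001]]
q [-0.245  0.65  -0.629  1.879  0.535  0.78  -0.931] F [-0.942  0.076 -0.858] open 0.6056775251865366 t 5.5833
```

Call:
jog_arm(targets="-1.5 0 0 0 0 0 -0.2; -3 0 0 0 0 0 -0.2; -3.5 0 0 0 0 0 -0.2; -3.5 0 0 0 0 0 -0.2; -3.5 0 0 0 0 0 -0.2; -3 0 0 0 0 0 -0.2; -1.5 0 0 0 0 0 -0.2; -0.5 0 0 0 0 0 -0.2")

```text
t: 6.25
tcp_pos: [0.4588, 0.3295, 0.238]
ee_rot: [0.628, 1.569, -0.707]
contact_force: [0.3, 0.4, -0.7]
opening: 0.604
```

```bash
python3 - <<'E'
from mv import *
go([.587,-.0265,.23],flip=0)
plan([[.580,.01,.23]],step=3.5,jaw=-.2)
E
```

```text
flip 0 rotvec deg [ 0.262  0.061 -0.045] | 0.3
tcp [0.459 0.33  0.238] tool-shift cm [ 0.848  4.115 37.617] world [ 12.823 -35.604  -0.804]
axes x,y,z [[0.001, -0.001, -1.0], [0.972, 0.235, 0.001], [0.235, -0.972, 0.001]]
q [-0.122  0.407 -0.776  1.698  0.308  1.163 -0.744] F [ 0.332  0.381 -0.711] open 0.6044347532919179 t 6.25
0.1 0.4 3.4 0.5 0 0 -0.2; 0.1 0.5 3.4 0 0 0 -0.2; 0.1 0.4 3.4 0 0 0 -0.2; 0 0.5 3.3 0 0 0 -0.2; 0.1 0.5 3.4 0 0 0 -0.2; 0.1 0.4 3.4 0 0 0 -0.2; 0.1 0.5 3.4 0 0 0 -0.2; 0.1 0.4 3.4 0 0 0 -0.2
0.1 0.5 3.4 0 0 0 -0.2; 0 0.5 3.4 0 0 0 -0.2
end [0.58 0.01 0.23] rot left 0.24953102538293298
```

Call:
jog_arm(targets="0 0.2 2 0.2 0 0 -0.2; 0 0.4 3.4 0 0 0 -0.2; 0 0.4 3.4 0 0 0 -0.2; 0 0.4 3.4 0 0 0 -0.2; 0 0.4 3.4 0 0 0 -0.2; 0 0.4 3.4 0 0 0 -0.2; 0 0.4 3.4 0 0 0 -0.2; 0 0.4 3.4 0 0 0 -0.2")

```text
t: 6.92
tcp_pos: [0.5466, 0.0856, 0.2359]
ee_rot: [2.692, 1.567, 1.372]
contact_force: [-0.1, 0.5, -1.2]
opening: 0.604
```

```bash
python3 - <<'E'
from mv import *
go([.587,-.0265,.23],flip=0)
E
```

```text
flip 0 rotvec deg [ 1.059 -0.22  -0.104] | 1.1
tcp [0.547 0.086 0.236] tool-shift cm [ 0.545  1.131 11.862] world [  4.038 -11.208  -0.588]
axes x,y,z [[0.001, 0.004, -1.0], [0.969, 0.248, 0.002], [0.248, -0.969, -0.004]]
q [ 0.316  0.372 -0.717  1.731  0.262  1.136 -0.227] F [-0.1    0.541 -1.197] open 0.6039218952655049 t 6.9167
```

Call:
jog_arm(targets="0.2 0.4 3.4 0.5 -0.2 0 -0.2; 0.1 0.3 3.2 0.4 0 0 -0.2; 0 0.2 2 0 0 0 -0.2; 0 0.1 1 0 0 0 -0.2; 0 0 0.5 0 0 0 -0.2; 0 0 0 0 0 0 -0.2; 0 0 0 0 0 0 -0.2")

```text
t: 7.5
tcp_pos: [0.5801, -0.0246, 0.2257]
ee_rot: [-1.459, 1.564, -2.807]
contact_force: [0.0, 1.5, 0.1]
opening: 0.605
```

```bash
python3 - <<'E'
from mv import *
go([.587,-.0265,.23],flip=0)
E
```

```text
flip 0 rotvec deg [-0.549  0.043  0.401] | 0.7
tcp [ 0.58  -0.025  0.226] tool-shift cm [-0.43   0.631  0.336] world [ 0.692 -0.187  0.426]
axes x,y,z [[-0.007, -0.002, -1.0], [0.975, 0.221, -0.007], [0.221, -0.975, 0.001]]
q [ 0.451  0.424 -0.662  1.675  0.283  1.148 -0.065] F [0.022 1.504 0.14 ] open 0.6053311660058306 t 7.5
```

Call:
jog_arm(targets="-0.1 0.4 0.1 -0.5 0 0.4 -0.2; 0 0.1 0 0 0 0 -0.2; 0 0 0 0 0 0 -0.2; 0 0 0 0 0 0 -0.2")

```text
t: 7.83
tcp_pos: [0.5848, -0.0182, 0.2273]
ee_rot: [2.068, 1.569, 0.737]
contact_force: [-0.0, -0.2, 0.3]
opening: 0.604
```

```bash
python3 - <<'E'
from mv import *
from fit import overlay
go([.587,-.0265,.23],flip=0)
s=imaging.read_camera('scene');t=imaging.read_camera('top')
import pickle; pickle.dump((s,t,status.get_state()),open('st2.pkl','wb'))
p=status.get_state()['tcp_pos'];zb=p[2]-.0307
v=[.5994,-.0794,.2311]
th=np.linspace(0,2*np.pi,50)
R=lambda z,r:[np.array([p[0]+r*np.cos(a),p[1]+r*np.sin(a),z]) for a in th]
ex=[R(zb+.056,.027),R(zb+.056,.014),R(zb,.027)]
cv2.imwrite('pics/h1.png',overlay(s,v,135,235,260,370,6,ex));cv2.imwrite('pics/h2.png',overlay(t,v,155,250,280,400,6,ex))
print(zb)
E
```

```text
flip 0 rotvec deg [ 0.48  -0.045 -0.082] | 0.5
tcp [ 0.585 -0.018  0.227] tool-shift cm [-0.275  0.02   0.861] world [ 0.224 -0.832  0.274]
axes x,y,z [[0.001, 0.001, -1.0], [0.971, 0.238, 0.001], [0.238, -0.971, -0.001]]
q [ 0.445  0.427 -0.668  1.668  0.285  1.144 -0.057] F [-0.009 -0.242  0.292] open 0.6037939506071626 t 7.8333
0.19656019291204305
```

View pics/h1.png

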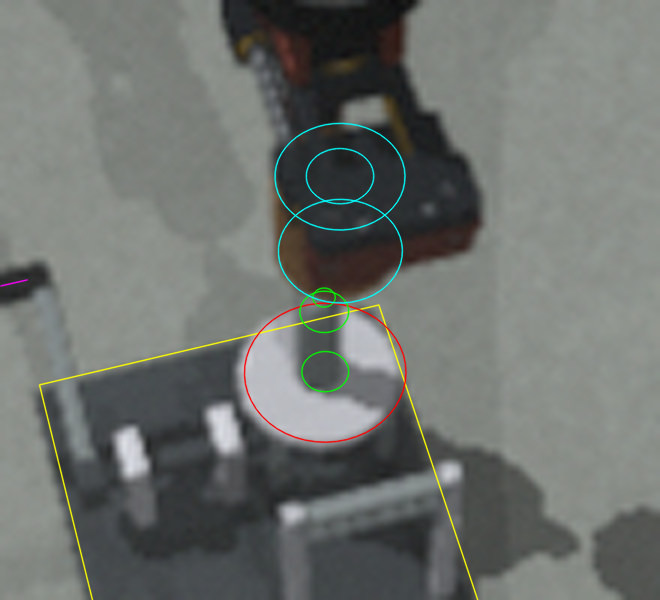

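View pics/h2.png

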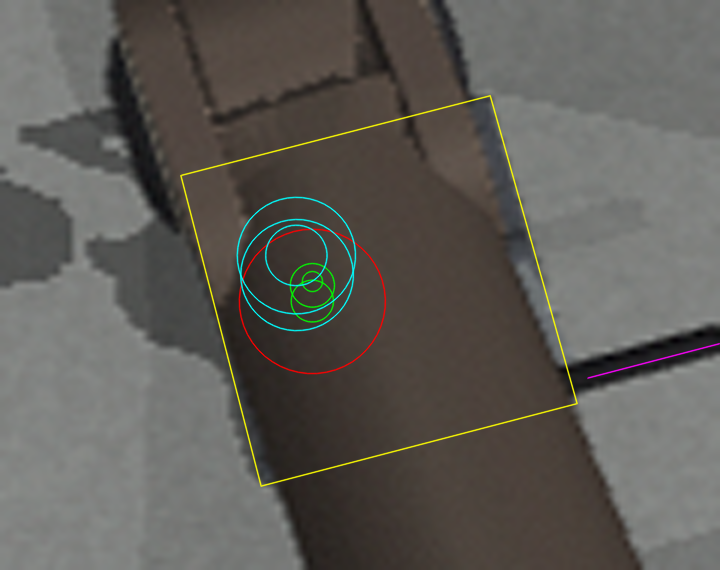

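Call:
jog_arm(targets="0.2 0 0.5 0.4 0 0 -0.2; 0.2 0 0.2 0 0 0 -0.2; 0 0 0 0 0 0 -0.2; 0 0 0 0 0 0 -0.2; 0 0 0 0 0 0 -0.2")

```text
t: 8.35
tcp_pos: [0.5865, -0.0259, 0.2229]
ee_rot: [1.796, 1.569, 0.458]
contact_force: [0.3, 0.3, -0.9]
opening: 0.608
```

```bash
python3 - <<'E'
from mv import *
go([.587,-.0262,.18],flip=0)
E
```

```text
flip 0 rotvec deg [ 0.021 -0.017 -0.076] | 0.1
tcp [ 0.586 -0.026  0.223] tool-shift cm [4.285 0.038 0.038] world [ 0.051 -0.026 -4.285]
axes x,y,z [[0.001, 0.001, -1.0], [0.973, 0.23, 0.001], [0.23, -0.973, -0.0]]
q [ 0.452  0.433 -0.662  1.669  0.288  1.137 -0.054] F [ 0.299  0.337 -0.942] open 0.6078872233400417 t 8.35
```

Call:
jog_arm(targets="1 0 0 0 0 0 -0.2; 1 0 0 0 0 0 -0.2; 0.6 0 0 0 0 0 -0.2; 0.3 0 0 0 0 0 -0.2; 0 0 0 0 0 0 -0.2")

```text
t: 8.77
tcp_pos: [0.586, -0.0261, 0.19]
ee_rot: [2.665, 1.57, 1.327]
contact_force: [-0.8, -0.3, -0.1]
opening: 0.603
```

```bash
python3 - <<'E'
from mv import *
from fit import overlay
go([.587,-.0262,.1277],flip=0)
s=imaging.read_camera('scene')
p=status.get_state()['tcp_pos'];zb=p[2]-.0307
v=[.5994,-.0794,.2311]
th=np.linspace(0,2*np.pi,50)
R=lambda z,r:[np.array([p[0]+r*np.cos(a),p[1]+r*np.sin(a),z]) for a in th]
ex=[R(zb+.056,.027),R(zb+.056,.014),R(zb,.027)]
cv2.imwrite('pics/h3.png',overlay(s,v,135,235,260,370,6,ex))
print(zb)
E
```

```text
flip 0 rotvec deg [-0.    -0.038 -0.02 ] | 0.0
tcp [ 0.586 -0.026  0.19 ] tool-shift cm [6.231 0.091 0.034] world [ 0.098 -0.008 -6.231]
axes x,y,z [[0.0, 0.001, -1.0], [0.973, 0.23, 0.0], [0.23, -0.973, -0.001]]
q [ 0.442  0.464 -0.65   1.707  0.312  1.076 -0.075] F [-0.841 -0.321 -0.052] open 0.6027769468808404 t 8.7667
0.15959069969234235
```

View pics/h3.png

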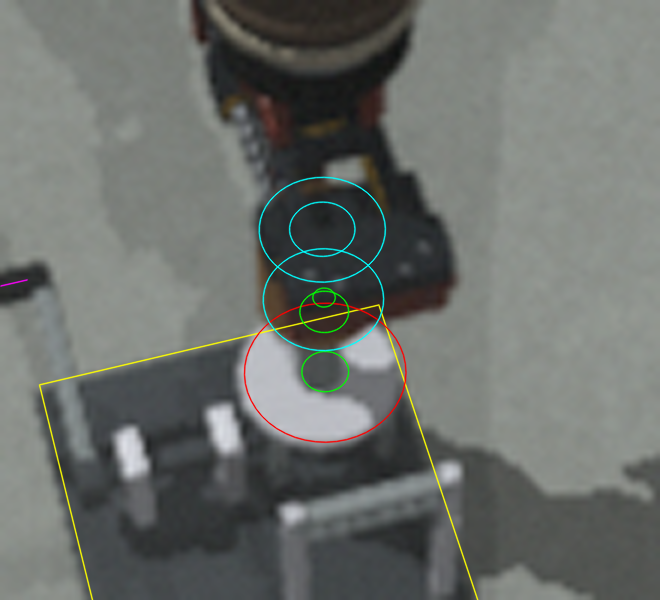

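The held roll is lined up with the spindle in the scene view, both about 1 px left of the model. I keep lowering while watching the force.

Call:
jog_arm(targets="0.6 0.1 0 0 0 0 -0.2; 0.6 0 0 0 0 0 -0.2; 0.5 0 0 0 0 0 -0.2; 0.3 0 0 0 0 0 -0.2; 0 0 0 0 0 0 -0.2")

```text
t: 9.23
tcp_pos: [0.5876, -0.0256, 0.1686]
ee_rot: [1.956, 1.569, 0.618]
contact_force: [-0.7, -0.1, -0.8]
opening: 0.608
```

```bash
python3 - <<'E'
from mv import *
go([.587,-.0262,.1277],flip=0)
E
```

```text
flip 0 rotvec deg [ 0.009 -0.032 -0.079] | 0.1
tcp [ 0.588 -0.026  0.169] tool-shift cm [ 4.09  -0.078  0.044] world [-0.061 -0.057 -4.09 ]
axes x,y,z [[0.001, 0.001, -1.0], [0.973, 0.23, 0.001], [0.23, -0.973, -0.001]]
q [ 0.433  0.488 -0.641  1.727  0.331  1.035 -0.091] F [-0.66  -0.065 -0.817] open 0.6075609582147011 t 9.2333
```

Call:
jog_arm(targets="0.7 0 0 0 0 0 -0.2; 0.8 0 0 0 0 0 -0.2; 0.8 0 0 0 0 0 -0.2; 0.6 0 0 0 0 0 -0.2; 0.3 0 0 0 0 0 -0.2; 0 0 0 0 0 0 -0.2")

```text
t: 9.73
tcp_pos: [0.5875, -0.0256, 0.1328]
ee_rot: [2.206, 1.57, 0.868]
contact_force: [-0.4, -0.3, -0.9]
opening: 0.608
```

```bash
python3 - <<'E'
from mv import *
go([.587,-.0262,.1277],flip=0)
E
```

```text
flip 0 rotvec deg [ 0.004 -0.042 -0.057] | 0.1
tcp [ 0.587 -0.026  0.133] tool-shift cm [ 0.51  -0.059  0.045] world [-0.047 -0.057 -0.51 ]
axes x,y,z [[0.001, 0.001, -1.0], [0.973, 0.23, 0.001], [0.23, -0.973, -0.001]]
q [ 0.418  0.528 -0.623  1.761  0.363  0.97  -0.117] F [-0.427 -0.303 -0.85 ] open 0.6079804956362989 t 9.7333
```

Call:
jog_arm(targets="0.2 0 0 0 0 0 -0.2; 0.2 0 0 0 0 0 -0.2; 0.1 0 0 0 0 0 -0.2; 0 0 0 0 0 0 -0.2")

```text
t: 10.07
tcp_pos: [0.5877, -0.0255, 0.1275]
ee_rot: [2.114, 1.569, 0.776]
contact_force: [0.3, -0.3, -1.6]
opening: 0.607
```

```bash
python3 - <<'E'
from mv import *
go([.587,-.0262,.1277],flip=0)
E
```

```text
flip 0 rotvec deg [ 0.012 -0.044 -0.074] | 0.1
tcp [ 0.588 -0.026  0.127] tool-shift cm [-0.022 -0.084  0.051] world [-0.07  -0.069  0.022]
axes x,y,z [[0.001, 0.001, -1.0], [0.973, 0.23, 0.001], [0.23, -0.973, -0.001]]
q [ 0.415  0.534 -0.62   1.765  0.368  0.96  -0.121] F [ 0.277 -0.349 -1.614] open 0.6071607749888431 t 10.0667
```

Call:
jog_arm(targets="0.1 0 0 0 0 0 -0.2; 0.1 0 0 0 0 0 -0.2; 0.1 0 0 0 0 0 -0.2")

```text
t: 10.32
tcp_pos: [0.5878, -0.0255, 0.1273]
ee_rot: [1.13, 1.569, -0.209]
contact_force: [-3.2, -1.0, 6.2]
opening: 0.609
```

Contact at the expected plate height, with about 6 N upward. I release.

Call:
jog_arm(targets="0 0 0 0 0 0 0.6; 0 0 0 0 0 0 0.6; 0 0 0 0 0 0 0.6; 0 0 0 0 0 0 0.6; 0 0 0 0 0 0 0.6")

```text
t: 10.73
tcp_pos: [0.5888, -0.0255, 0.1287]
ee_rot: [1.184, 1.566, -0.154]
contact_force: [0.3, 0.6, 1.6]
opening: 0.796
```

```bash
python3 - <<'E'
from mv import *
go([.587,-.0262,.25],flip=0)
E
```

```text
flip 0 rotvec deg [-0.013  0.11  -0.269] | 0.3
tcp [ 0.589 -0.025  0.129] tool-shift cm [-12.134  -0.139   0.052] world [-0.184 -0.073 12.133]
axes x,y,z [[0.005, -0.001, -1.0], [0.973, 0.23, 0.005], [0.23, -0.973, 0.002]]
q [ 0.414  0.532 -0.619  1.765  0.37   0.958 -0.123] F [0.308 0.636 1.591] open 0.7956866986529548 t 10.7333
```

Next I raise straight up to clear the roll and spindle.

Call:
jog_arm(targets="-1 0 0 0 0 -0.2 0.6; -2 0 0 0 0 0 0.6; -3 0 0 0 0 0 0.6; -3 0 0 0 0 0 0.6; -2 0 0 0 0 0 0.6; -1 0 0 0 0 0 0.6; 0 0 0 0 0 0 0.6")

```text
t: 11.32
tcp_pos: [0.5877, -0.0246, 0.2556]
ee_rot: [-1.821, 1.568, 3.125]
contact_force: [0.5, 0.5, 0.3]
opening: 0.794
```

```bash
python3 - <<'E'
from mv import *
from fit import overlay
go([.549,-.1995,.22],flip=0)
s=imaging.read_camera('scene')
v=[.5994,-.0794,.2311]
th=np.linspace(0,2*np.pi,50)
R=lambda z,r:[np.array([.5868+r*np.cos(a),-.0262+r*np.sin(a),z]) for a in th]
ex=[R(.153,.027),R(.153,.014),R(.097,.027)]
cv2.imwrite('pics/h4.png',overlay(s,v,150,250,240,360,6,ex))
E
```

```text
flip 0 rotvec deg [ 0.076 -0.037  0.147] | 0.2
tcp [ 0.588 -0.025  0.256] tool-shift cm [ 3.572 -7.803 16.124] world [ -3.87  -17.492  -3.563]
axes x,y,z [[-0.003, 0.0, -1.0], [0.973, 0.231, -0.003], [0.231, -0.973, -0.001]]
q [ 0.455  0.41  -0.67   1.621  0.268  1.207 -0.038] F [0.535 0.461 0.272] open 0.7940608954906802 t 11.3167
```

View pics/h4.png

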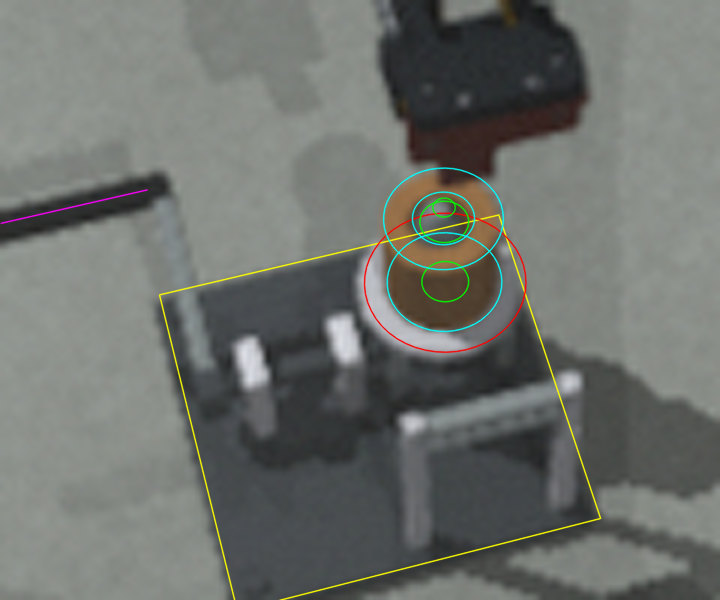

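The roll sits flat on the plate with the spindle tip showing in its bore (zoomed about (443, 210)), and the lever is still down. Next I go to the lever bar.

Call:
jog_arm(targets="0.2 -1 2 0 0 0 0.6; 0.5 -1.6 3.4 0 0 0 0.6; 0.5 -1.6 3.4 0 0 0 0.6; 0.7 -1.5 3 0 0 0 0.6; 0.7 -1 2 0 0 0 0.6; 0.5 -0.4 1 0 0 0 0.6; 0 0 0.4 0 0 0 0.6; 0 0 0 0 0 0 0.6")

```text
t: 12.03
tcp_pos: [0.5481, -0.1917, 0.2118]
ee_rot: [-2.179, 1.554, 2.773]
contact_force: [0.2, -0.1, -0.7]
opening: 0.799
```

```bash
python3 - <<'E'
from mv import *
go([.549,-.199,.103],flip=0)
E
```

```text
flip 0 rotvec deg [ 0.431 -0.539  0.78 ] | 1.0
tcp [ 0.548 -0.192  0.212] tool-shift cm [10.876  0.059  0.828] world [  0.086  -0.726 -10.883]
axes x,y,z [[-0.015, 0.006, -1.0], [0.971, 0.237, -0.014], [0.237, -0.971, -0.009]]
q [ 0.714  0.434 -0.618  1.684  0.269  1.127  0.258] F [ 0.208 -0.098 -0.745] open 0.7994653656485273 t 12.0333
```

Call:
jog_arm(targets="1 0 0.5 0.4 -0.5 0.7 0.6; 1 0 0.2 0 0 0 0.6; 1 0 0 0 0 0 0.6; 0.5 0 0 0 0 0 0.6; 0 0 0 0 0 0 0.6; 0 0 0 0 0 0 0.6")

```text
t: 12.53
tcp_pos: [0.5521, -0.1895, 0.1739]
ee_rot: [-3.018, 1.565, 1.937]
contact_force: [0.6, -0.6, -0.2]
opening: 0.801
```

```bash
python3 - <<'E'
from mv import *
from fit import overlay,W
go([.549,-.199,.103],flip=0)
s=imaging.read_camera('scene');t=imaging.read_camera('top')
v=[.5994,-.0794,.2311]
cv2.imwrite('pics/h5.png',np.hstack([overlay(s,v,140,230,215,335,3),overlay(t,v,170,260,325,425,4)[:270]]))
E
```

```text
flip 0 rotvec deg [ 0.61  -0.318  0.041] | 0.7
tcp [ 0.552 -0.189  0.174] tool-shift cm [ 7.085 -0.527  0.891] world [-0.312 -0.955 -7.089]
axes x,y,z [[-0.002, 0.005, -1.0], [0.971, 0.24, -0.001], [0.24, -0.971, -0.006]]
q [ 0.7    0.47  -0.607  1.73   0.298  1.04   0.233] F [ 0.637 -0.575 -0.163] open 0.8014692489548404 t 12.5333
```

View pics/h5.png

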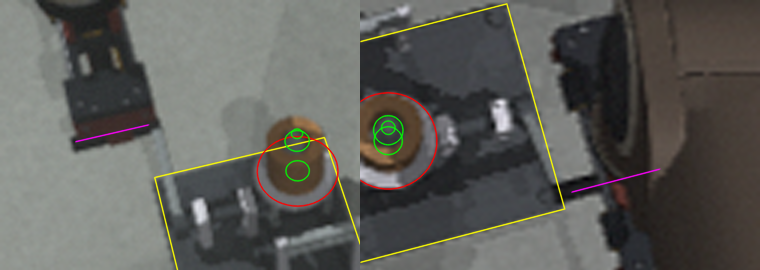

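Call:
jog_arm(targets="0.5 -0.3 0.5 0.5 -0.3 0 0.6; 0.5 -0.1 0.3 0 0 0 0.6; 0.3 0 0 0 0 0 0.6; 0 0 0 0 0 0 0.6; 0 0 0 0 0 0 0.6")

```text
t: 13.05
tcp_pos: [0.5507, -0.1999, 0.1613]
ee_rot: [0.55, 1.568, -0.789]
contact_force: [0.3, -0.9, 0.0]
opening: 0.799
```

```bash
python3 - <<'E'
from mv import *
go([.549,-.199,.103],flip=0)
E
```

```text
flip 0 rotvec deg [ 0.007  0.146 -0.089] | 0.2
tcp [ 0.551 -0.2    0.161] tool-shift cm [ 5.833 -0.157 -0.145] world [-0.174  0.093 -5.833]
axes x,y,z [[0.002, -0.002, -1.0], [0.973, 0.23, 0.002], [0.23, -0.973, 0.003]]
q [ 0.705  0.481 -0.595  1.743  0.314  1.011  0.227] F [ 0.285 -0.906  0.032] open 0.7994194403758454 t 13.05
```

Call:
jog_arm(targets="0.9 -0.1 0 0 0 0 0.6; 1.2 0 0 0 0 0 0.6; 1.2 0 0 0 0 0 0.6; 1 0 0 0 0 0 0.6; 0.6 0 0 0 0 0 0.6; 0.2 0 0 0 0 0 0.6; 0 0 0 0 0 0 0.6")

```text
t: 13.63
tcp_pos: [0.5489, -0.2001, 0.1035]
ee_rot: [-0.06, 1.57, -1.399]
contact_force: [-0.6, 0.5, 0.5]
opening: 0.802
```

```bash
python3 - <<'E'
from mv import *
go([.549,-.199,.103],flip=0)
E
```

```text
flip 0 rotvec deg [-0.004  0.06   0.004] | 0.1
tcp [ 0.549 -0.2    0.104] tool-shift cm [ 0.05   0.039 -0.1  ] world [ 0.015  0.106 -0.051]
axes x,y,z [[0.0, -0.001, -1.0], [0.973, 0.23, -0.0], [0.23, -0.973, 0.001]]
q [ 0.682  0.547 -0.566  1.796  0.364  0.904  0.186] F [-0.573  0.472  0.542] open 0.8017752950308932 t 13.6333
```

Call:
jog_arm(targets="0 0 0 0 0 0 -1; 0 0 0 0 0 0 -1; 0 0 0 0 0 0 -1; 0 0 0 0 0 0 -1; 0 0 0 0 0 0 -1; 0 0 0 0 0 0 -1; 0 0 0 0 0 0 -1; 0 0 0 0 0 0 -1", force=15)

```text
t: 14.3
tcp_pos: [0.5502, -0.2002, 0.1053]
ee_rot: [0.742, 1.567, -0.596]
contact_force: [0.1, 0.4, 0.5]
opening: 0.233
```

```bash
python3 - <<'E'
from mv import *
go([.549,-.199,.103],flip=0)
E
```

```text
flip 0 rotvec deg [ 0.01   0.153 -0.14 ] | 0.2
tcp [ 0.55  -0.2    0.105] tool-shift cm [ 0.227 -0.088 -0.14 ] world [-0.117  0.116 -0.228]
axes x,y,z [[0.003, -0.002, -1.0], [0.973, 0.23, 0.002], [0.23, -0.973, 0.003]]
q [ 0.682  0.545 -0.567  1.794  0.364  0.904  0.186] F [0.1   0.428 0.504] open 0.2325701969942237 t 14.3
```

Call:
jog_arm(targets="0 0 0 0 0 0 -1; 0 0 0 0 0 0 -1; 0 0 0 0 0 0 -1")

```text
t: 14.55
tcp_pos: [0.5516, -0.1998, 0.1054]
ee_rot: [1.062, 1.565, -0.275]
contact_force: [-0.0, 0.5, -1.0]
opening: 0.177
```

```bash
python3 - <<'E'
from mv import *
from fit import overlay,W
go([.549,-.199,.103],flip=0)
s=imaging.read_camera('scene')
v=[.5994,-.0794,.2311]
cv2.imwrite('pics/h6.png',overlay(s,v,140,230,215,335,6))
E
```

```text
flip 0 rotvec deg [ 0.056  0.174 -0.313] | 0.4
tcp [ 0.552 -0.2    0.105] tool-shift cm [ 0.24  -0.236 -0.14 ] world [-0.261  0.081 -0.242]
axes x,y,z [[0.006, -0.002, -1.0], [0.973, 0.231, 0.005], [0.231, -0.973, 0.003]]
q [ 0.682  0.545 -0.567  1.793  0.364  0.902  0.187] F [-0.046  0.462 -0.998] open 0.176960027231746 t 14.55
```

View pics/h6.png

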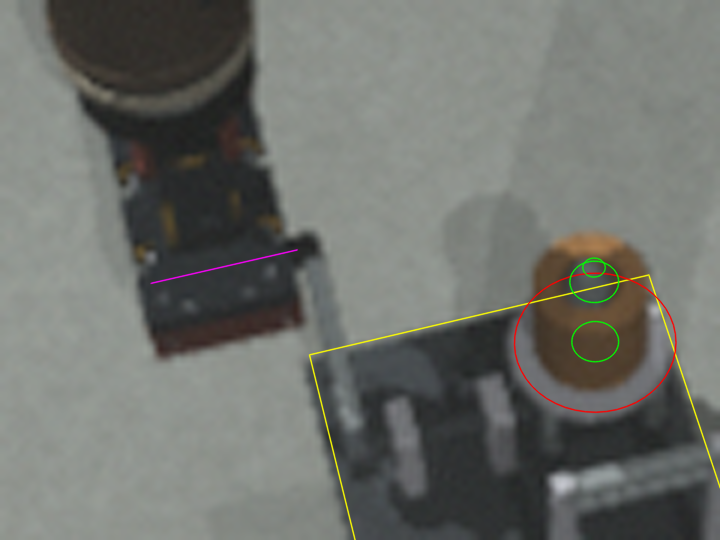

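The bar is gripped (0.177 × 88 ≈ 15.6 mm) with the lever still at its stop. I start the arc.

```bash
cat > arc.py <<'E'
from mv import *
Y=np.array([np.cos(.2311),np.sin(.2311)]);P0=np.array([.5516,-.1998,.1054])
def arc(steps,dphi=.08):
    s,R=tool();d=s['tcp_pos']-P0;u=d[:2]@Y;w=d[:2]@[-Y[1],Y[0]];h=d[2]
    phi=np.arccos(np.clip((.0765-u)/.1,-1,1));ph2=np.arctan2(.0644+h,.0765-u);rad=np.hypot(.0644+h,.0765-u)
    print('u %.4f w %.4f h %.4f phi(u) %.3f phi(atan) %.3f rad %.4f'%(u,w,h,phi,ph2,rad),'F',s['contact_force'],'open %.3f'%s['opening'],'rot',np.degrees((R.inv()*target(.2311,0)).as_rotvec()),'t',s['t'])
    cu,ch=u,h
    for i in range(1,steps+1):
        f=min(ph2+dphi*i,np.pi/2);nu=.0765-.1*np.cos(f);nh=.1*np.sin(f)-.0644
        dd=np.array([*( (nu-cu)*Y+ (-w/steps)*np.array([-Y[1],Y[0]])),nh-ch]);print('%.2f %.2f %.2f'%tuple(R.inv().apply(dd)*100),end='; ');cu,ch=nu,nh
    print()
E
python3 -c "
from arc import *
arc(4,.06)"
```

```text
u -0.0000 w -0.0000 h 0.0000 phi(u) 0.700 phi(atan) 0.700 rad 0.1000 F [ 0.686 -0.394 -1.282] open 0.179 rot [ 0.114  0.175 -0.312] t 14.6
-0.44 0.40 0.00; -0.42 0.43 0.00; -0.39 0.45 0.00; -0.37 0.48 0.00;
```

Call:
jog_arm(targets="-0.4 0.4 0 0.1 0.2 -0.3 -1; -0.4 0.4 0 0 0 0 -1; -0.4 0.4 0 0 0 0 -1; -0.4 0.5 0 0 0 0 -1")

```text
t: 14.93
tcp_pos: [0.5643, -0.1966, 0.1197]
ee_rot: [-1.907, 1.56, 3.036]
contact_force: [-5.3, -1.7, -0.9]
opening: 0.173
```

```bash
python3 -c "
from arc import *
arc(4,.06)"
```

```text
u 0.0131 w 0.0002 h 0.0143 phi(u) 0.884 phi(atan) 0.892 rad 0.1011 F [-5.265 -1.74  -0.859] open 0.173 rot [-0.07  -0.211  0.604] t 14.9333
-0.29 0.54 0.00; -0.34 0.50 0.00; -0.31 0.51 0.00; -0.28 0.53 0.00;
```

Call:
jog_arm(targets="-0.3 0.6 0 0 -0.2 0.5 -1; -0.3 0.6 0 0 0 0 -1; -0.3 0.6 0 0 0 0 -1; -0.3 0.6 0 0 0 0 -1; -0.2 0.6 0 0 0 0 -1")

```text
t: 15.35
tcp_pos: [0.5882, -0.1909, 0.1364]
ee_rot: [-1.609, 1.552, -2.952]
contact_force: [-7.5, -0.2, 5.4]
opening: 0.179
```

```bash
python3 -c "
from arc import *
arc(4,.06)"
```

```text
u 0.0376 w 0.0003 h 0.0310 phi(u) 1.172 phi(atan) 1.184 rad 0.1030 F [-7.525 -0.216  5.441] open 0.179 rot [-0.214 -0.043  1.08 ] t 15.35
0.06 0.68 0.00; -0.19 0.57 0.00; -0.15 0.58 0.00; -0.12 0.59 0.00;
```

Call:
jog_arm(targets="0 0.6 0 -0.1 0 0.8 -1; -0.1 0.6 0 0 0 0.2 -1; -0.1 0.6 0 0 0 0 -1; -0.1 0.5 0 0 0 0 -1; 0 0 0 0 0 0 -1")

```text
t: 15.77
tcp_pos: [0.6116, -0.1852, 0.144]
ee_rot: [-1.347, 1.566, -2.688]
contact_force: [-1.6, -1.5, -3.3]
opening: 0.176
```

```bash
python3 -c "
from arc import *
arc(3,.06)"
```

```text
u 0.0617 w 0.0005 h 0.0386 phi(u) 1.423 phi(atan) 1.428 rad 0.1040 F [-1.636 -1.505 -3.294] open 0.176 rot [-0.103  0.064  0.284] t 15.7667
0.33 0.65 0.01; -0.03 0.60 0.01; -0.00 0.22 0.02;
```

Call:
jog_arm(targets="0.2 0.5 0 0 0 0.2 -1; 0.2 0.4 0 0 0 0 -1; 0.1 0.2 0 0 0 0 -1; 0 0 0 0 0 0 -1; 0 0 0 0 0 0 -1")

```text
t: 16.18
tcp_pos: [0.6255, -0.182, 0.1442]
ee_rot: [0.772, 1.565, -0.569]
contact_force: [-3.4, -1.0, -0.3]
opening: 0.178
```

```bash
python3 - <<'E'
from arc import *
arc(3,.06)
from fit import overlay,W
s=imaging.read_camera('scene');t=imaging.read_camera('top')
v=[.5994,-.0794,.2311]
th=np.linspace(0,2*np.pi,50)
ex=[[W(v,(0,-140,150)),W(v,(0,-60,150)),W(v,(0,-60,50)),W(v,(0,-30,50))],[W(v,(27*np.cos(a),55+27*np.sin(a),160)) for a in th]]
cv2.imwrite('pics/k1.png',overlay(s,v,150,240,240,350,6,ex));cv2.imwrite('pics/k2.png',overlay(t,v,150,245,305,425,6,ex))
E
```

```text
u 0.0760 w 0.0004 h 0.0388 phi(u) 1.566 phi(atan) 1.566 rad 0.1032 F [-3.434 -1.012 -0.251] open 0.178 rot [-0.079  0.232 -0.225] t 16.1833
0.32 0.05 0.01; 0.00 0.00 0.01; 0.00 0.00 0.01;
```

View pics/k1.png

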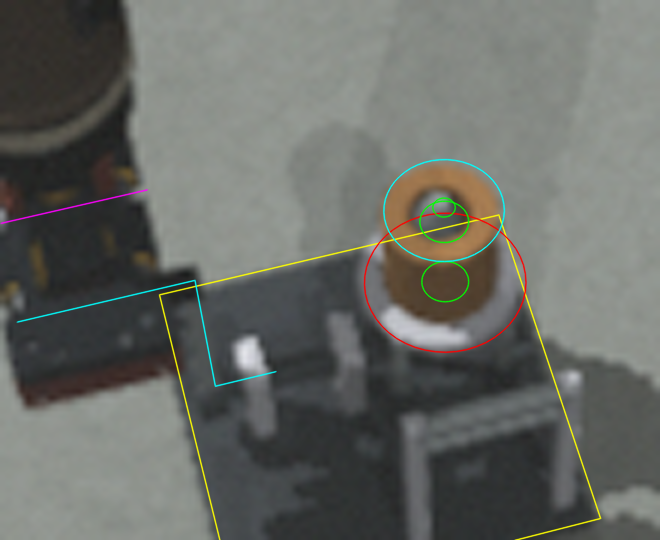

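View pics/k2.png

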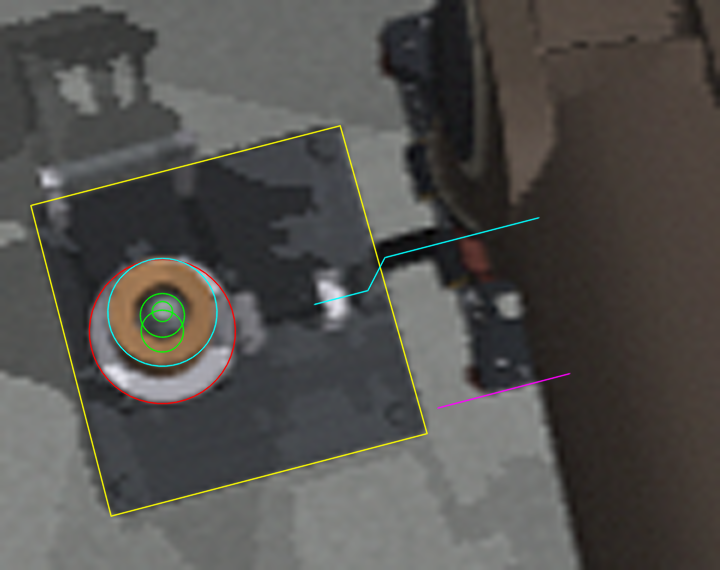

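The bar stub in the top view lies on the model's vertical-lever line, within about 0.5 px. The roll is raised to the 160 mm ring, and the force on the tool is about 3.5 N along −x, like the spring. One finer angle check, comparing the bar before and after in the same camera:

```bash
python3 - <<'E'
from arc import *
from fit import W
import pickle
s0,t0=pickle.load(open('st.pkl','rb'))
t=imaging.read_camera('top');s=imaging.read_camera('scene');pickle.dump((s,t),open('st3.pkl','wb'))
def prof(p,c,r0,r1):
    g=p['image'][r0:r1,c].astype(float).mean(1);return g
def cen(p,c,r0,r1,thr):
    g=prof(p,c,r0,r1);w=np.clip(thr-g,0,None);return (w*np.arange(r0,r1)).sum()/max(w.sum(),1e-6)
print('now');
for c in range(370,378,1): print(c,prof(t,c,184,200).round().astype(int))
print('before')
for c in range(378,398,4): print(c,prof(t0,c,206,224).round().astype(int))
v=[.5994,-.0794,.2311]
def line(p,phi,c):
    a,b=[proj(p,W(v,(-100*np.cos(phi),y,50+100*np.sin(phi)))) for y in(-140,-60)]
    return a[0]+(b[0]-a[0])*(c-a[1])/(b[1]-a[1])
for c in(372,374,376): print('model now',c,[round(line(t,f,c),2) for f in(1.52,1.571,1.62)])
for c in(378,386,394): print('model before',c,round(line(t0,.7,c),2))
E
```

```text
now
370 [128 128 131 130 132  82  18  23  17  17  28 106 125 131 112 119]
371 [126 129 129 127 129  53  16  22  14  23  71 131 133 132 129 126]
372 [128 130 128 126 130  24  23  17  15  23  79 136 131 131 129 126]
373 [130 132 128 128  92  14  20  19  14  34 126 137 132 127 127 129]
374 [133 130 129 130  70  14  21  19  10  38 137 133 132 128 128 130]
375 [137 133 129 132  39  22  19  19  23  69 136 133 130 127 128 128]
376 [107 137 130 135   2  25  21  17  24  83 139 135 128 126 128 130]
377 [ 68  85  86  86  16  28  27  17  22  47  90  99 113 131 131 129]
before
378 [115 126 126 124 124 123 122 123  87  17  22  27  19  36 121 127 124 121]
382 [118 123 121 122 124 120 119  89  13  25  30  22  48 130 123 121 121 120]
386 [108 120 122 124 126 129  77  19  27  29  27  69 130 126 124 122 121 122]
390 [114 119 121 122 125  68  18  27  37  26  70 133 127 126 123 125 123 124]
394 [116 125 129 126  68  17  25  32  24  70 129 128 123 124 124 127 125 126]
model now 372 [np.float64(193.31), np.float64(191.57), np.float64(189.91)]
model now 374 [np.float64(192.79), np.float64(191.05), np.float64(189.39)]
model now 376 [np.float64(192.27), np.float64(190.53), np.float64(188.87)]
model before 378 217.37
model before 386 215.28
model before 394 213.19
```

Call:
jog_arm(targets="0 0.1 0 0 0.2 -0.2 -1; 0 0.05 0 0 0 0 -1")

```text
t: 16.55
tcp_pos: [0.6264, -0.1818, 0.1442]
ee_rot: [-1.719, 1.57, -3.061]
contact_force: [-4.3, -0.9, 1.3]
opening: 0.178
```

```bash
python3 - <<'E'
from arc import *
arc(1,.06)
for i in range(12): t=imaging.read_camera('top')
arc(1,.06)
for c in (372,374,376): print(c,t['image'][184:200,c].astype(float).mean(1).round().astype(int))
E
```

```text
u 0.0770 w 0.0004 h 0.0388 phi(u) 1.576 phi(atan) 1.575 rad 0.1032 F [-4.307 -0.937  1.294] open 0.178 rot [-0.104 -0.004  0.029] t 16.55
0.32 -0.05 0.04; 
u 0.0770 w 0.0005 h 0.0387 phi(u) 1.576 phi(atan) 1.576 rad 0.1031 F [-4.137 -0.559  1.006] open 0.174 rot [-0.094  0.02   0.005] t 17.15
0.31 -0.05 0.05; 
372 [127 128 128 126  92  12  24  17  16  37 126 134 133 129 128 126]
374 [131 130 130 131  42  18  23  15  23  71 133 131 130 129 129 128]
376 [119 135 130  82  14  17  20  15  40 133 137 133 128 126 129 130]
```

The lever is vertical to within about 0.005 rad by both the encoder arc and the image, and it held steady for 0.6 s. I take a final look, then hand in.

```bash
python3 - <<'E'
from h import *
s=imaging.read_camera('scene');save(s,'fin.png')
E
```

```text
(no output)
```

View pics/fin.png

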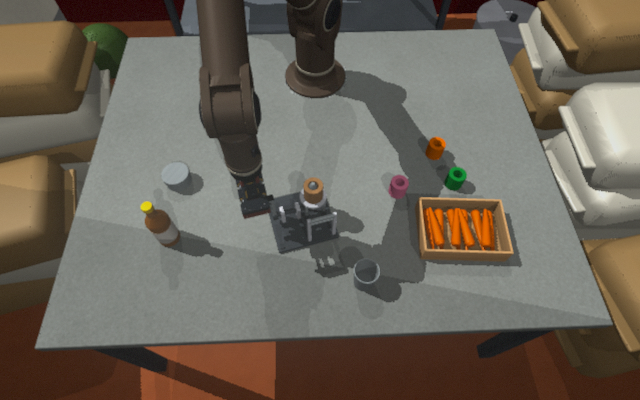

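The brown roll is on the spindle at (313, 190), and the gripper is on the bar at (255, 195). The tin, bottle, tumbler, crate and look-alikes are where they were.

```bash
python3 -c "
from plant import workorder,status
print(workorder.job_done());s=status.get_state();print(s['t'],s['tcp_pos'],s['opening'])"
```

```text
the job is handed in; nothing more can be done
None
the job is handed in; nothing more can be done
```

The brown roll is fully down on the round plate over the spindle, and I let go of it while the lever was still down. I then gripped the black bar at 15 N, swung the lever straight up, and handed the job in at about 17 s with the gripper still holding it there.

**Roll:** The roll touched down at the expected plate height with about 6 N of contact. After release, the picture showed it flat on the plate with the spindle tip in its bore. With the lever up, it had risen to about the height expected at full lift.

**Lever:** The gripper's position along the swing puts the lever about 0.005 rad past straight up. Comparing the bar in the top camera before and after the swing agrees within about 0.005 rad. The grip and pose held steady for 0.6 s, with about 4 N on the gripper from the spring.

**Disagreement:** The gripper ended about 5 mm higher on the bar than planned, because the bar slipped slightly along the pads during the swing. I left it because the hold was steady. The two cameras also differed by about 2 mm on where the holder stands.

**Other things:** The tin, bottle, tumbler, crate and the green, orange and pink rolls look unmoved in the last picture.

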